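# Re-set the ratchet lever and tighten the die clamp

## Task

On the leather bench, the clamp with the wooden die block in it is still loose and its lever has too little swing left before its stop pin. Lift that lever off its serrations, swing it back anticlockwise (seen from above), let it down into mesh again and turn it clockwise until the clamp is fully tight; leave it meshed and let go. Leave the empty clamp's lever alone.

Things in the scene. Friction and masses are not known exactly. Their poses are not given: they have to be found in the camera images.
- clamp: Grey bench clamp to tighten, the one holding a brown wooden block (85 x 170 x 45 mm). Fixed. Origin on the vertical screw axis at bench level, z up; column at its +x (45 x 60 mm, 90 mm from the axis, 145 mm high), lever side -x, facing roughly the robot. Head 104 mm across, 145 mm high; two stop pins 42 mm from the axis, 10 mm thick, tops at 203 mm, limit the lever, lifted or not.
- clamp_knob (a point): Grip point, centre of the upright black knob fixed on its lever's end: round, 20 mm at the foot, 26 mm near the top, from 183 to 229 mm above the bench; point at 208 mm, 110 mm from the axis. Direction axis to knob, anticlockwise from the clamp's +x: 125 degrees at the forward pin, 235 at the rear pin; starts at 126 to 156. Lever bar 16 mm wide, top at 183 mm; hub 58 mm across, top 188 mm.
- clamp_lift (a joint): Lift of this lever in m: 0 down in mesh, at most 0.022. A spring and its weight pull it down (5 to 7 N). From 0.010 up it is clear of the 16 serrations (one every 22.5 degrees) and swings freely, the screw staying put. In mesh it turns the screw both ways (about 3 N at the knob, 3 degrees play). Let down on a tooth's top, it drops in within 22.5 degrees of turning.
- clamp_screw (a joint): Turn of this clamp's screw in rad, growing clockwise from above (tightening; foot sinks 5 mm per rad). 1.40 is fully tight, a firm stop, foot on the block. Starts at 0.35 to 0.80; stays where left. Without re-setting, the lever brings it only to about 0.9, where the forward pin stops it; swung back far enough (the rear pin always is), one more turn does it.
- spare_knob (a point): Centre of the same kind of knob on the other clamp, which is of the same make but empty, with no wooden block. Not to be moved.

How it is judged:
By the outcome, as a careful person would: the job done as asked, in the order asked, and still so for the second after the job is handed in, with the robot touching nothing.
It also fails if it takes over 40 s, if anything falls off the work surface, if the arm or the gripper's body presses on something with over 40 N, if the wrist force passes 120 N, or if a joint passes its speed limit or range.

## Robot

A 6-joint arm with a two-finger parallel gripper is mounted at the origin on the work surface. World frame = base frame: x ahead of the robot, y to its left, z up, the work surface at z = 0. Lengths are in m, angles in degrees, forces in N, time in s.
With the tool pointing down it reaches from about 0.35 to 0.925 m from the base axis. Payload 6.4 kg.
Tool frame: the origin (TCP) lies on the mounting face of the last link; the fingertips stand 173 mm ahead of it and the grasp point (between the pads) lies 155 mm ahead of it; y points along the fingers, x is the direction in which the jaws open and shut, and the axes are right-handed (so a half turn about y gives the same grasp; the last joint's range is limited). The gripper opens to 85 mm and grips with 20 to 120 N. Pads are 22 mm wide; open, the fingers measure 114 mm over their backs; the gripper's body (76 mm by 85 mm) begins 54 mm behind the grasp point. The pads swing forward as they close: fully open they stand 13 mm farther back than shut.
Start: joints at [-73.115, 14.043, 89.255, -0, 76.702, -9.975], TCP at [0.294, -0.58, 0.405] pointing down, gripper open.
Joint ranges: [-179.41, 179.41], [-58.25, 129.5], [7.25, 145.43], [-54.29, 234.29], [11.92, 165.04], [-157.13, 157.13]. Speed limits (degrees/s): [147.25, 147.25, 180, 180, 180, 180].

## Interface

Orientations are given as a 3x3 rotation matrix whose columns are the frame's x, y, z axes.
In Python, from rig import state, camera, manip, models gives the robot as it stands.
- The arm moves only by the tool arm_command, never from a script. Its argument "plan" is text: rows parted by semicolons, each of 7 numbers parted by spaces: the shift along the tool's x, y, z in cm, then the turn, a rotation vector about the tool's x, y, z in degrees, then the finger opening in cm, from 0 to 8.54. A call has 1 to 20 rows; each row shifts and turns the pose as measured when the row begins, along the tool's axes as they then stand; what a row does not reach is not made up. A row lasts 1/8 s, in which the tool goes at most 62.5 mm and 10.7 degrees, less where a joint would pass 70% of its speed; a pose out of reach is approached as far as the arm can. A call is refused whole if a number of a shift passes 6.25 or a number of a turn 10.7, either way. A call with a gripper value outside its range is refused whole. The fingers move at their own pace and stop on an object; "squeeze" is the grip in N (left out, the last holds). Time passes only in rows, so rows that do not move let the fingers close. It gives the time, the measured TCP pose, the force and the opening at its end, in the units of the state.
- state(): the state, without advancing time (a new reading comes with each control period).
- camera(name): name is "scene" or "top" or "wrist"; returns a dict with "image" (420x560x3 uint8, red, green, blue), "fx", "fy", "cx", "cy" (pixels), "dist_coeffs" ([k1, k2, p1, p2, k3] as OpenCV has them; the pictures are not rectified), "pose" (4x4, takes a point from camera to world coordinates). Camera axes: x right, y down, z forward; pixel columns grow to the right and rows downward; lengths in m; the calibration is good to about 2 mm. A picture is of the moment at which its call begins. There is no depth.
- manip.close_job(): hands the job in, once; it reports no verdict.
Trained networks look in a picture, given as the dict that the camera call returned (one of the last four; its "shot" number tells which), for a name from the list of things; names that differ only in an ending like _2 or _b are one class to them, and where a whole thing is asked for, a point or a joint stands for the part that bears it (a point fixed in the world has none). Each returns a list of dicts, best first, with "conf" (0 to 1); they miss things now and then, are a little off and sometimes report something else, mostly with a low value. They report only what shows in the picture. A call takes as long as a camera call.
- models.look_for(picture, thing): "rect" ([left, top, right, bottom] in pixels, round what is visible of it).
- models.cut_out(picture, thing): "pixels" (420x560 bool, what is visible of it) and "rect" ([left, top, right, bottom] in pixels, round what is visible of it).
The state is a dict: "time": time; "qpos": joint angles; "qd": joint speeds; "tau": joint torques, N m; "eef_pos": TCP position; "orientation": TCP orientation; "force": force on the tool from outside, world axes, zero at the start; "wrist_torque": the same for the moment, N m; "opening": finger opening in m.
Only numpy, scipy, OpenCV 4.12 (cv2) and the standard library are available. Lean on these libraries where they do the work, as an engineer would, in place of code of your own. Each camera call takes 0.05 s, during which the arm holds its last target. There are 200 camera calls.

## Working session

There is one attempt and no reset: what is moved stays moved. The work goes in short steps, Python scripts to look and compute and a tool call to move; the robot and the scene stay as the last step left them, time stands still between calls to the robot, and variables do not carry over. Pictures are saved under pics/ and viewed, about 8 in all and at most 12, crops included, and the job is handed in when it is done.

Besides the shell and the picture viewer there is one more tool, called after "Call:" as name(argument=value, ...) on one line, values as JSON. arm_command: Moves the arm, as the interface text tells. Its arguments: {"type":"object","properties":{"plan":{"type":"string"},"squeeze":{"type":"number"}},"required":["plan"]}

```bash
mkdir -p pics; cat > h.py <<'E'
import numpy as np, cv2
from rig import state, camera, manip, models
def proj(c,P):
    T=np.linalg.inv(c["pose"]); P=np.atleast_2d(P).astype(float)
    K=np.array([[c["fx"],0,c["cx"]],[0,c["fy"],c["cy"]],[0,0,1.]])
    return cv2.projectPoints(P,cv2.Rodrigues(T[:3,:3])[0],T[:3,3],K,np.array(c["dist_coeffs"],float))[0][:,0]
def ray(c,uv):
    K=np.array([[c["fx"],0,c["cx"]],[0,c["fy"],c["cy"]],[0,0,1.]])
    n=cv2.undistortPoints(np.array([[uv]],float),K,np.array(c["dist_coeffs"],float))[0,0]
    d=c["pose"][:3,:3]@np.array([n[0],n[1],1]); return c["pose"][:3,3],d
def atz(c,uv,z):
    o,d=ray(c,uv); return o+d*(z-o[2])/d[2]
def save(c,f,img=None): cv2.imwrite("pics/"+f,cv2.cvtColor(c["image"] if img is None else img,cv2.COLOR_RGB2BGR))
E
python3 - <<'E'
from h import *
s=state(); print(s["time"],s["eef_pos"],s["opening"]); print(np.round(s["orientation"],3))
ims=[]
for n in ["scene","top"]:
    c=camera(n); ims.append(c["image"]); print(n,np.round(c["pose"],3).tolist())
    for t in ["clamp","clamp_knob","spare_knob"]:
        for r in models.look_for(c,t)[:3]:
            q=r["rect"];m=((q[0]+q[2])/2,(q[1]+q[3])/2); print(t,np.round(q),round(r["conf"],2),np.round(atz(c,m,.208),3))
    save(c,n+"0.png")
E
```

```text
0.0 [ 0.29362217 -0.57964507  0.40355465] 0.0852703390394965
[[ 0.452 -0.001  0.892]
 [-0.892  0.002  0.452]
 [-0.002 -1.     0.   ]]
scene [[0.117, 0.944, -0.309, 0.764], [0.993, -0.108, 0.044, -0.039], [0.008, -0.312, -0.95, 0.9], [0.0, 0.0, 0.0, 1.0]]
clamp [126. 190. 211. 320.] 0.78 [ 0.606 -0.209  0.208]
clamp_knob [140. 188. 196. 271.] 0.79 [ 0.56  -0.208  0.208]
spare_knob [378. 154. 426. 238.] 0.57 [0.544 0.226 0.208]
top [[0.011, -0.981, 0.196, 0.355], [-1.0, -0.006, 0.024, -0.016], [-0.023, -0.196, -0.98, 1.072], [0.0, 0.0, 0.0, 1.0]]
clamp [360. 143. 440. 246.] 0.69 [ 0.571 -0.207  0.208]
clamp [374. 179. 427. 246.] 0.46 [ 0.538 -0.206  0.208]
clamp_knob [378. 180. 428. 243.] 0.71 [ 0.54  -0.211  0.208]
spare_knob [135. 172. 197. 246.] 0.96 [0.542 0.228 0.208]
```

View pics/scene0.png

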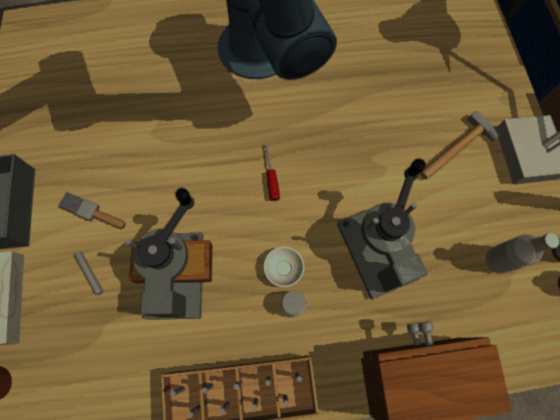

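View pics/top0.png

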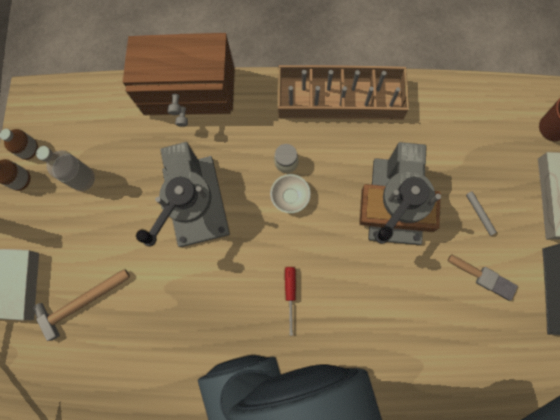

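The clamp with the block is the one at y≈-0.2: its knob is at scene (184,196) and top (386,233), its screw head at scene (153,250) and top (414,190). The empty clamp is at y≈+0.22. The networks agree with this.

```bash
python3 - <<'E'
from h import *
a=camera("scene"); b=camera("top")
def tri(p,q):
    o1,d1=ray(a,p);o2,d2=ray(b,q);d1/=np.linalg.norm(d1);d2/=np.linalg.norm(d2)
    t=np.linalg.lstsq(np.c_[d1,-d2],o2-o1,rcond=None)[0]
    x,y=o1+t[0]*d1,o2+t[1]*d2; return np.round((x+y)/2,4),round(float(np.linalg.norm(x-y)),4)
print("knob",tri((184,196),(386,233)),"hub",tri((153,250),(414,190)))
for z in (.225,.229): print(z,atz(a,(184,196),z),atz(b,(386,233),z))
for z in (.188,.22): print(z,atz(a,(153,250),z),atz(b,(414,190),z))
for c,n,(u,v) in ((a,"s",(160,250)),(b,"t",(410,195))):
    r=c["image"][v-75:v+75,u-75:u+75]; r=cv2.resize(r,(600,600),interpolation=cv2.INTER_CUBIC)
    save(c,f"crop_{n}.png",r)
i=[cv2.resize(cv2.imread(f"pics/crop_{n}.png"),(400,400)) for n in "st"]; cv2.imwrite("pics/crops.png",np.hstack(i))
E
```

```text
knob (array([ 0.4988, -0.1774,  0.208 ]), 0.0029) hub (array([ 0.5875, -0.2423,  0.1808]), 0.002)
0.225 [ 0.50535069 -0.17260748  0.225     ] [ 0.49600768 -0.17573883  0.225     ]
0.229 [ 0.50688466 -0.17181676  0.229     ] [ 0.49534005 -0.17498389  0.229     ]
0.188 [ 0.58930224 -0.24127174  0.188     ] [ 0.58553214 -0.23941308  0.188     ]
0.22 [ 0.59716375 -0.23218902  0.22      ] [ 0.57717263 -0.23132053  0.22      ]
```

View pics/crops.png

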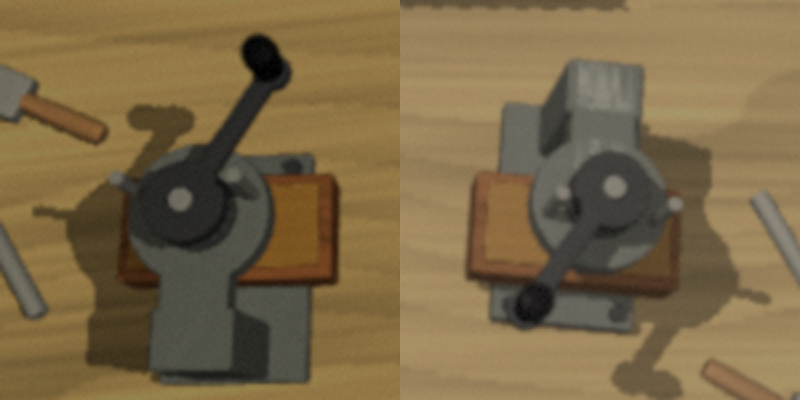

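Call:
arm_command(plan="0 -1 0 0 10.5 0 8.5; 0 -1 0 0 10.5 0 8.5; 0 -1 0 0 10.5 0 8.5; 0 -1 0 0 10.5 0 8.5; 0 -1 0 0 10.5 0 8.5; 0 0 0 0 10.5 0 8.5; -5 0 -0.8 0 0 0 8.5; -5 0 -0.8 0 0 0 8.5; -5 0 -0.8 0 0 0 8.5; -5 0 -0.8 0 0 0 8.5; -5 0 -0.8 0 0 0 8.5; -5 0 -0.8 0 0 0 8.5; -5 0 -0.8 0 0 0 8.5; -5 0 -0.8 0 0 0 8.5; 0 0 0 0 0 0 8.5", squeeze=40)

```text
time: 2.38
eef_pos: [0.4931, -0.214, 0.4574]
orientation: [[-0.615, 0.003, 0.789], [-0.789, -0.002, -0.615], [-0.0, -1.0, 0.004]]
force: [-0.7, -0.1, -0.1]
opening: 0.0851
```

```bash
cat >> h.py <<'E'
AX=np.array([.587,-.2405])
def err(K):
    "tool-axis shift (cm) from grasp point to K, and yaw error"
    s=state(); R=s["orientation"]; g=s["eef_pos"]+.155*R[:,1]
    d=AX-np.array(K[:2]); w=np.degrees(np.arctan2(d[1],d[0])); y=np.degrees(np.arctan2(R[1,2],R[0,2]))
    print("t",s["time"],"eef",np.round(s["eef_pos"],4),"F",np.round(s["force"],1),"open",round(s["opening"],4),"q6",round(float(s["qpos"][5]),1))
    print("shift cm",np.round(100*R.T@(np.array(K)-g),2),"zyaw",round(float(y),1),"want",round(float(w),1),"turn about y",round(float(y-w),1),"tilt",np.round(R[2],3))
E
python3 - <<'E'
from h import *
err([.499,-.1775,.208])
c=camera("wrist"); save(c,"w1.png")
for t in ("clamp_knob",):
    for r in models.look_for(c,t)[:3]: print(t,np.round(r["rect"]),r["conf"])
print(proj(c,[[.499,-.1775,.229],[.499,-.1775,.208],[.587,-.2405,.188]]))
E
```

```text
t 2.375 eef [ 0.4931 -0.214   0.4574] F [-0.7 -0.1 -0.1] open 0.0851 q6 92.4
shift cm [-3.24  9.43 -1.89] zyaw -37.9 want -35.6 turn about y -2.3 tilt [-0.    -1.     0.004]
clamp_knob [196.  58. 270. 264.] 0.72
clamp_knob [195.  55. 271. 263.] 0.43
[[233.77167917 249.11585742]
 [237.54864619 237.52748836]
 [229.67195782  95.02223481]]
```

View pics/w1.png

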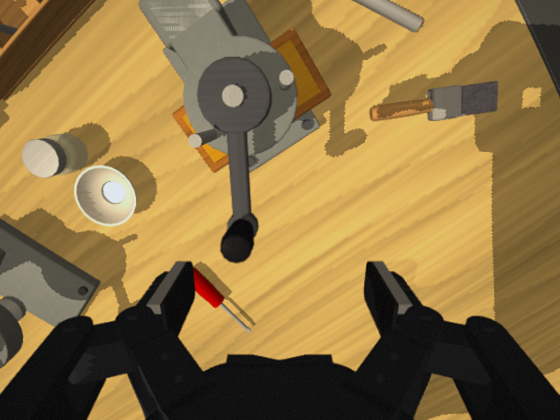

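The knob top shows at (236,244) and the hub centre at (232,96), within a few pixels of the projections. I'll refine from these.

```bash
python3 - <<'E'
from h import *
c=camera("wrist")
k=atz(c,(236,244),.229);h=atz(c,(232,96),.188);print(k,h,np.linalg.norm((k-h)[:2]),np.degrees(np.arctan2(*(k-h)[[1,0]])))
p=[atz(c,q,.203) for q in((286,76),(195,141))]
for q in p: print("pin",np.linalg.norm((q-h)[:2]),np.degrees(np.arctan2(*(q-h)[[1,0]]))%360)
err([k[0],k[1],.208])
E
```

```text
[ 0.50028121 -0.18396759  0.229     ] [ 0.58426349 -0.24424498  0.188     ] 0.10337498162727987 144.33150558760016
pin 0.04230850021122464 249.0861516051673
pin 0.04169196691370987 102.27746952443242
t 2.525 eef [ 0.492  -0.217   0.4573] F [-0.3 -1.2 -0.5] open 0.0846 q6 92.3
shift cm [-3.13  9.42 -1.49] zyaw -38.2 want -33.1 turn about y -5.1 tilt [ 0.    -1.     0.004]
```

Call:
arm_command(plan="-3.2 0 -1.7 0 -3.5 0 8.5; 0 0 0 0 0 0 8.5; 0 3 0 0 0 0 8.5; 0 2 0 0 0 0 8.5; 0 0 0 0 0 0 8.5")

```text
time: 3.15
eef_pos: [0.4967, -0.1881, 0.4067]
orientation: [[-0.578, 0.004, 0.816], [-0.816, -0.006, -0.578], [0.003, -1.0, 0.006]]
force: [-0.4, -0.1, -0.5]
opening: 0.0844
```

```bash
python3 - <<'E'
from h import *
err([.499,-.179,.208])
c=camera("wrist"); save(c,"w2.png")
print(proj(c,[[.499,-.179,.229],[.499,-.179,.208],[.586,-.242,.188]]))
err([.499,-.179,.208])
E
```

```text
t 3.15 eef [ 0.4967 -0.1881  0.4067] F [-0.4 -0.1 -0.5] open 0.0844 q6 92.4
shift cm [-0.93  4.36 -0.47] zyaw -35.3 want -34.9 turn about y -0.4 tilt [ 0.003 -1.     0.006]
[[261.22832086 266.53968214]
 [263.03339058 249.86179547]
 [264.05875527  66.50096893]]
t 3.2 eef [ 0.497  -0.1882  0.4078] F [ 0.2 -0.2  0.3] open 0.085 q6 92.4
shift cm [-0.92  4.47 -0.53] zyaw -35.3 want -34.9 turn about y -0.3 tilt [ 0.003 -1.     0.008]
```

View pics/w2.png

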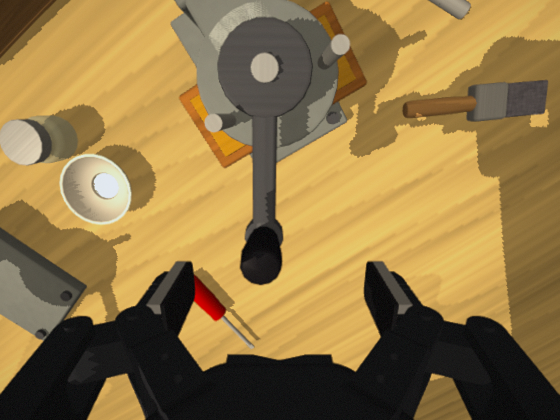

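The knob top is at (261,265), matching the prediction of (261,266.5). I'll descend and grip.

Call:
arm_command(plan="-0.9 0 -0.5 0 0 0 8.5; 0 0 0 0 0 0 8.5; 0 2 0 0 0 0 8.5; 0 2 0 0 0 0 8.5; 0 0.3 0 0 0 0 8.5; 0 0 0 0 0 0 8.5")

```text
time: 3.95
eef_pos: [0.4997, -0.1789, 0.37]
orientation: [[-0.578, 0.014, 0.816], [-0.816, -0.013, -0.578], [0.002, -1.0, 0.019]]
force: [0.6, -0.1, -0.3]
opening: 0.085
```

```bash
python3 - <<'E'
from h import *
err([.499,-.179,.208])
E
```

```text
t 3.95 eef [ 0.4997 -0.1789  0.37  ] F [ 0.6 -0.1 -0.3] open 0.085 q6 93.5
shift cm [ 0.01  0.69 -0.36] zyaw -35.3 want -34.9 turn about y -0.4 tilt [ 0.002 -1.     0.019]
```

Call:
arm_command(plan="0 0.6 -0.4 -1 0 0 8.5; 0 0 0 0 0 0 6; 0 0 0 0 0 0 4; 0 0 0 0 0 0 2; 0 0 0 0 0 0 1; 0 0 0 0 0 0 1; 0 0 0 0 0 0 1; 0 0 0 0 0 0 1", squeeze=50)

```text
time: 4.95
eef_pos: [0.4968, -0.1768, 0.3661]
orientation: [[-0.578, 0.002, 0.816], [-0.816, -0.004, -0.578], [0.002, -1.0, 0.004]]
force: [-0.9, 0.2, 1.2]
opening: 0.0238
```

```bash
python3 - <<'E'
from h import *
err([.499,-.179,.208])
E
```

```text
t 4.95 eef [ 0.4968 -0.1768  0.3661] F [-0.9  0.2  1.2] open 0.0238 q6 93.5
shift cm [0.02 0.31 0.25] zyaw -35.3 want -34.9 turn about y -0.4 tilt [ 0.002 -1.     0.004]
```

Call:
arm_command(plan="0 -0.6 0 0 0 0 1; 0 -0.6 0 0 0 0 1; 0 -0.5 0 0 0 0 1; 0 0 0 0 0 0 1")

```text
time: 5.45
eef_pos: [0.4966, -0.1768, 0.3819]
orientation: [[-0.579, 0.002, 0.816], [-0.816, -0.004, -0.579], [0.002, -1.0, 0.004]]
force: [2.7, -2.3, -6.3]
opening: 0.0236
```

```bash
python3 - <<'E'
from h import *
err([.499,-.179,.208])
E
```

```text
t 5.45 eef [ 0.4966 -0.1768  0.3819] F [ 2.7 -2.3 -6.3] open 0.0236 q6 93.5
shift cm [0.   1.89 0.25] zyaw -35.3 want -34.9 turn about y -0.4 tilt [ 0.002 -1.     0.004]
```

Call:
arm_command(plan="1.53 0 0.11 0 -8 0 1; 1.53 0 0.11 0 -8 0 1; 1.53 0 0.11 0 -8 0 1; 1.53 0 0.11 0 -8 0 1; 1.53 0 0.11 0 -8 0 1; 0 0 0 0 0 0 1")

```text
time: 6.2
eef_pos: [0.4764, -0.2512, 0.3802]
orientation: [[0.101, 0.001, 0.995], [-0.995, -0.002, 0.101], [0.002, -1.0, 0.001]]
force: [3.9, -0.6, -5.7]
opening: 0.024
```

```bash
cat >> h.py <<'E'
def pol(A=(.586,-.242)):
    s=state();R=s["orientation"];g=s["eef_pos"]+.155*R[:,1];d=g[:2]-np.array(A)
    th=np.degrees(np.arctan2(d[1],d[0]))%360;F=s["force"]
    u=np.array([np.cos(np.radians(th)),np.sin(np.radians(th))]);t=np.array([-u[1],u[0]])
    print("t",s["time"],"r mm",round(1e3*float(np.hypot(*d)),1),"theta",round(th,1),"gz",round(g[2],4),"Frad",round(u@F[:2],1),"Ftan",round(t@F[:2],1),"Fz",round(F[2],1),
     "zyaw+180",round(float(np.degrees(np.arctan2(R[1,2],R[0,2]))%360+180)%360,1),"tilt",np.round(R[2],3),"q6",round(float(s["qpos"][5]),1),"open",round(s["opening"],4),"Mz",round(s["wrist_torque"][2],2))
E
python3 - <<'E'
from h import *
pol()
E
```

```text
t 6.2 r mm 109.8 theta 185.0 gz 0.2252 Frad -3.9 Ftan 0.9 Fz -5.7 zyaw+180 185.8 tilt [ 0.002 -1.     0.001] q6 44.4 open 0.024 Mz -0.15
```

Call:
arm_command(plan="1.53 -0.1 0.11 0 -8 0 1; 1.53 0 0.11 0 -8 0 1; 1.53 0 0.11 0 -8 0 1; 1.53 0 0.11 0 -8 0 1; 1.0 0 0.05 0 -5 0 1; 0 0 0 0 0 0 1")

```text
time: 6.95
eef_pos: [0.5056, -0.3156, 0.3789]
orientation: [[0.686, -0.004, 0.727], [-0.727, -0.001, 0.686], [-0.002, -1.0, -0.004]]
force: [2.2, -2.6, -6.2]
opening: 0.0237
```

```bash
python3 - <<'E'
from h import *
pol()
E
```

```text
t 6.95 r mm 109.5 theta 222.3 gz 0.2239 Frad 0.1 Ftan 3.4 Fz -6.2 zyaw+180 223.3 tilt [-0.002 -1.    -0.004] q6 3.9 open 0.0237 Mz -0.33
```

Call:
arm_command(plan="-1.05 0 0.05 0 5.4 0 1; -1.05 0 0.05 0 5.4 0 1; 0 0 0 0 0 0 1; 0 0.4 0 0 0 0 1; 0 0.4 0 0 0 0 1; 0 0.3 0 0 0 0 1; 0 0 0 0 0 0 1")

```text
time: 7.82
eef_pos: [0.4923, -0.2977, 0.3666]
orientation: [[0.529, -0.004, 0.849], [-0.849, -0.001, 0.529], [-0.001, -1.0, -0.004]]
force: [2.3, -2.2, -5.8]
opening: 0.0236
```

```bash
python3 - <<'E'
from h import *
pol()
E
```

```text
t 7.825 r mm 109.6 theta 210.6 gz 0.2116 Frad -0.9 Ftan 3.1 Fz -5.8 zyaw+180 211.9 tilt [-0.001 -1.    -0.004] q6 15.7 open 0.0236 Mz -0.36
```

Call:
arm_command(plan="0 0.15 0 0 0 0 1; 0 0 0 0 0 0 1")

```text
time: 8.07
eef_pos: [0.4925, -0.298, 0.3663]
orientation: [[0.529, -0.003, 0.849], [-0.849, -0.002, 0.529], [0.0, -1.0, -0.004]]
force: [2.6, -1.7, -4.8]
opening: 0.0236
```

```bash
python3 - <<'E'
from h import *
pol()
E
```

```text
t 8.075 r mm 109.6 theta 210.9 gz 0.2113 Frad -1.4 Ftan 2.8 Fz -4.8 zyaw+180 211.9 tilt [ 0.    -1.    -0.004] q6 15.7 open 0.0236 Mz -0.24
```

Call:
arm_command(plan="0 0.3 0 0 0 0 1; 0 0 0 0 0 0 1; 0 0 0 0 0 0 1")

```text
time: 8.45
eef_pos: [0.4928, -0.2984, 0.3662]
orientation: [[0.53, -0.002, 0.848], [-0.848, -0.005, 0.53], [0.003, -1.0, -0.004]]
force: [0.7, -1.2, -2.6]
opening: 0.0235
```

```bash
python3 - <<'E'
from h import *
pol()
E
```

```text
t 8.45 r mm 109.6 theta 211.4 gz 0.2112 Frad 0.0 Ftan 1.4 Fz -2.6 zyaw+180 212.0 tilt [ 0.003 -1.    -0.004] q6 15.6 open 0.0235 Mz -0.13
```

Call:
arm_command(plan="-1.53 0.1 0.11 0 8 0 1; -1.53 0.1 0.11 0 8 0 1; -1.53 0.1 0.11 0 8 0 1; -1.53 0.1 0.11 0 8 0 1; 0 0 0 0 0 0 1")

```text
time: 9.07
eef_pos: [0.4765, -0.239, 0.3662]
orientation: [[-0.01, -0.001, 1.0], [-1.0, -0.008, -0.01], [0.008, -1.0, -0.001]]
force: [0.7, -0.1, -2.9]
opening: 0.0236
```

```bash
python3 - <<'E'
from h import *
pol()
E
```

```text
t 9.075 r mm 109.7 theta 179.1 gz 0.2112 Frad -0.7 Ftan 0.1 Fz -2.9 zyaw+180 179.4 tilt [ 0.008 -1.    -0.001] q6 52.0 open 0.0236 Mz 0.06
```

Call:
arm_command(plan="-1.15 0.1 0.06 0 6 0 1; -1.15 0.1 0.06 0 6 0 1")

```text
time: 9.32
eef_pos: [0.4793, -0.2171, 0.3659]
orientation: [[-0.218, -0.003, 0.976], [-0.976, -0.009, -0.218], [0.009, -1.0, -0.0]]
force: [-4.3, 1.0, 7.1]
opening: 0.0239
```

```bash
python3 - <<'E'
from h import *
pol()
E
```

```text
t 9.325 r mm 109.7 theta 167.6 gz 0.211 Frad 4.5 Ftan -0.0 Fz 7.1 zyaw+180 167.4 tilt [ 0.009 -1.    -0.   ] q6 66.1 open 0.0239 Mz 0.36
```

Call:
arm_command(plan="-0.77 0 0.03 0 4 0 1; -0.77 0 0.03 0 4 0 1")

```text
time: 9.57
eef_pos: [0.4838, -0.2024, 0.3661]
orientation: [[-0.35, -0.004, 0.937], [-0.937, -0.008, -0.35], [0.009, -1.0, -0.001]]
force: [-1.1, -0.3, -0.2]
opening: 0.0235
```

```bash
python3 - <<'E'
from h import *
pol()
E
```

```text
t 9.575 r mm 109.8 theta 159.6 gz 0.2111 Frad 0.9 Ftan 0.7 Fz -0.2 zyaw+180 159.5 tilt [ 0.009 -1.    -0.001] q6 75.7 open 0.0235 Mz 0.29
```

Call:
arm_command(plan="-0.77 0 0.03 0 4 0 1; -0.77 0 0.03 0 4 0 1")

```text
time: 9.82
eef_pos: [0.4902, -0.189, 0.3661]
orientation: [[-0.475, -0.007, 0.88], [-0.88, -0.009, -0.475], [0.011, -1.0, -0.002]]
force: [-6.7, -8.6, 1.1]
opening: 0.0233
```

```bash
python3 - <<'E'
from h import *
pol()
E
```

```text
t 9.825 r mm 109.8 theta 152.0 gz 0.2111 Frad 1.9 Ftan 10.8 Fz 1.1 zyaw+180 151.6 tilt [ 0.011 -1.    -0.002] q6 85.2 open 0.0233 Mz 0.48
```

Call:
arm_command(plan="-0.8 0 0.03 0 2 0 1; -0.8 0 0.03 0 0 0 1")

```text
time: 10.07
eef_pos: [0.4959, -0.1812, 0.3659]
orientation: [[-0.499, -0.026, 0.866], [-0.865, -0.03, -0.5], [0.039, -0.999, -0.008]]
force: [-21.9, -26.1, 1.1]
opening: 0.0238
```

```bash
python3 - <<'E'
from h import *
pol()
E
```

```text
t 10.075 r mm 109.6 theta 149.2 gz 0.211 Frad 5.4 Ftan 33.6 Fz 1.1 zyaw+180 150.0 tilt [ 0.039 -0.999 -0.008] q6 88.7 open 0.0238 Mz -0.1
```

Call:
arm_command(plan="-0.8 0 0.03 0 0 -2 1; -0.8 0 0.03 0 0 0 1")

```text
time: 10.32
eef_pos: [0.5014, -0.1743, 0.3645]
orientation: [[-0.495, -0.062, 0.867], [-0.863, -0.076, -0.499], [0.097, -0.995, -0.016]]
force: [-24.5, -26.4, 4.9]
opening: 0.0233
```

```bash
python3 - <<'E'
from h import *
pol()
E
```

```text
t 10.325 r mm 109.6 theta 149.3 gz 0.2103 Frad 7.6 Ftan 35.2 Fz 4.9 zyaw+180 150.1 tilt [ 0.097 -0.995 -0.016] q6 91.2 open 0.0233 Mz -0.28
```

Call:
arm_command(plan="0 0 0 0 0 0 1; 0 0 0 0 0 0 1; 0 0 0 0 0 0 3; 0 0 0 0 0 0 6; 0 0 0 0 0 0 6; 0 0 0 0 0 0 6")

```text
time: 11.08
eef_pos: [0.5002, -0.1787, 0.364]
orientation: [[-0.489, -0.07, 0.869], [-0.866, -0.077, -0.493], [0.101, -0.995, -0.023]]
force: [0.0, 0.1, 0.3]
opening: 0.0602
```

```bash
python3 - <<'E'
from h import *
pol()
E
```

```text
t 11.075 r mm 109.4 theta 152.0 gz 0.2098 Frad 0.0 Ftan -0.1 Fz 0.3 zyaw+180 150.4 tilt [ 0.101 -0.995 -0.023] q6 90.5 open 0.0602 Mz 0.02
```

Call:
arm_command(plan="0 -2 0 0 0 0 6; 0 -2 0 0 0 0 6; 0 -3 0 0 0 0 6; 0 -4 0 0 0 5.7 6; 0 0 -5 0 0 0 6; 0 0 -5 0 0 0 6; 0 0 0 0 0 0 6")

```text
time: 11.95
eef_pos: [0.4193, -0.1185, 0.4798]
orientation: [[-0.489, -0.019, 0.872], [-0.872, 0.014, -0.489], [-0.003, -1.0, -0.023]]
force: [0.6, -0.1, -0.4]
opening: 0.0601
```

```bash
python3 - <<'E'
from h import *
pol()
a=camera("scene");b=camera("top");c=camera("wrist")
i=[cv2.resize(a["image"][175:325,85:235],(400,400)),cv2.resize(b["image"][120:270,335:485],(400,400))]
save(a,"fin.png",np.hstack(i)); save(c,"w3.png")
E
```

```text
t 11.95 r mm 211.1 theta 143.5 gz 0.3248 Frad -0.6 Ftan -0.3 Fz -0.4 zyaw+180 150.7 tilt [-0.003 -1.    -0.023] q6 88.5 open 0.0601 Mz -0.01
```

View pics/fin.png

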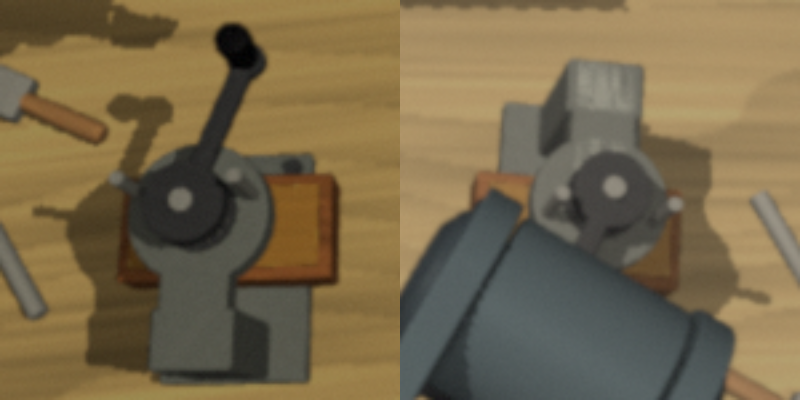

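View pics/w3.png

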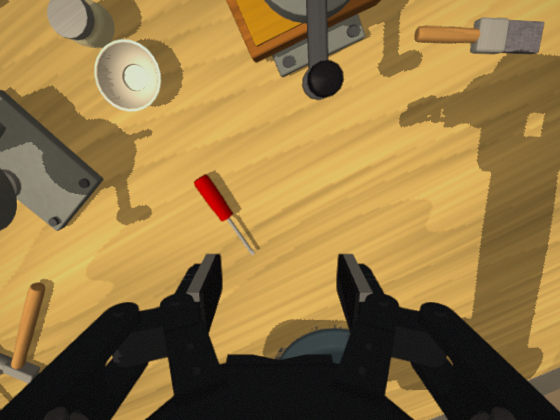

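The scene crop shows the released lever down, with its knob at (236,40) and well clear of both pins. The wrist view shows the gripper free of it, with the knob at (323,78).

```bash
python3 -c "
from rig import manip
print(manip.close_job())"
```

```text
the job is handed in; nothing more can be done
None
```

I tightened the clamp holding the wooden block and handed the job in at about 12 s of the 40 s allowed; no verdict is reported.

- **Re-setting:** I gripped the knob and lifted the lever about 16 mm, with a downward load of about 6 N. I swung it anticlockwise from about 144° to 222° (world angles). I then turned it back to about 211°, which should be in line with the serrations, and let it down to its starting height.
- **Tightening:** I turned it clockwise about 62°. It stopped firmly at about 149°, roughly 28° short of the forward pin. A second press of about 35 N did not move it further.
- **Release:** I opened the gripper and backed off, with the measured force near 0 N. The scene picture shows the lever down and clear of both pins.

**Less certain:**
- During free turning the sideways force read under 1 N, less than the roughly 3 N expected in mesh. The firm stop away from any pin is my evidence that it was meshed and fully tight.
- I could not read the screw angle directly.
- The gripper tilted about 6° while pressing at the stop. I levelled it only after letting go.
- I did not touch the empty clamp's lever, but I took no final picture of that clamp as a whole.

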